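Lay out the ignition service kit in its trays

TASK

Lay out the ignition service kit: put the spark plug, the dropper bottle, the white-lidded jar and the steel gauge plate each into the plywood tray whose recess has its shape and size. The gauge plate is held under the lip of its keeper, so slide it forward out of there before you lift it. Set everything down inside its recess, flat on the floor of it, with the bottle and the jar upright, and let go.

Things in the scene. Friction and masses are not known exactly. Their poses are not given: they have to be found in the camera images.
- spark_plug: Spark plug lying on the bench, 70 mm long (along its own y) and 21 mm across. Origin: middle of its length, at its underside; the thread points to its +y, the white insulator to its -y. Grasp the 20 mm wide, 20 mm high steel hexagon, whose centre lies 8 mm from the origin towards +y, from above with the fingers closing along x; keep the fingertips 8 mm or so above its underside, so that they clear the tray's 5 mm rim on setting it down. Mass about 50 g.
- dropper_bottle: Small amber dropper bottle with a black rubber top, standing upright, 102 mm tall; round body 33 mm in diameter up to 60 mm height, narrower above. Origin: centre of its underside, z up. Mass about 70 g.
- jar: Round jar with a white lid, standing upright, 47 mm in diameter, 98 mm tall. Origin: centre of its underside, z up. Mass about 110 g.
- gauge_plate: Flat steel plate 80 mm (its x) by 50 mm (its y), 6 mm thick, with a black upright grip tab on its middle: 30 mm long (x), 12 mm thick (y), from 6 to 34 mm above the underside. Pinch the tab with the fingers closing along y. Origin: centre of the underside, z up. Mass about 180 g. At the start it lies in the keeper, its axes parallel to the keeper's, its rear (+x) 19 mm under the lip.
- keeper: Dark steel keeper fixed to the bench, 100 mm (its x) by 68 mm (its y), 17 mm high, that holds the gauge plate. Origin: centre of its underside, z up. Its floor is 4 mm high; side rails 10 mm high leave 4 mm on each side of the plate. A lip 4 mm thick, 3 mm above the plate, covers its rear from x = +21 to +50 mm; it is open at the front, so the plate leaves along the keeper's -x: after 30 mm of sliding it is clear of the lip and may be lifted. It slides freely.
- tray_plug: Plywood tray lined with grey felt, with a long narrow recess for the spark plug: 86 mm (tray x) by 37 mm (tray y), so the plug lies along the tray's x, either way round. Outside 108 mm (its x) by 78 mm (its y), 9 mm high; recess floor 4 mm above the tray's underside, rim 5 mm above that floor. Fixed to a 2 mm bench mat. Origin: centre of the tray's underside, which is also the centre of the recess in plan; z up.
- tray_bottle: Plywood tray lined with grey felt, with the smaller round recess, 50 mm in diameter, for the dropper bottle. Outside 108 mm (its x) by 78 mm (its y), 9 mm high; recess floor 4 mm above the tray's underside, rim 5 mm above that floor. Fixed to a 2 mm bench mat. Origin: centre of the tray's underside, which is also the centre of the recess in plan; z up.
- tray_jar: Plywood tray lined with grey felt, with the larger round recess, 64 mm in diameter, for the jar. Outside 108 mm (its x) by 78 mm (its y), 9 mm high; recess floor 4 mm above the tray's underside, rim 5 mm above that floor. Fixed to a 2 mm bench mat. Origin: centre of the tray's underside, which is also the centre of the recess in plan; z up.
- tray_gauge: Plywood tray lined with grey felt, with the wide rectangular recess for the gauge plate: 96 mm (tray x) by 66 mm (tray y); the plate's x lies along the tray's x, either way round. Outside 108 mm (its x) by 78 mm (its y), 9 mm high; recess floor 4 mm above the tray's underside, rim 5 mm above that floor. Fixed to a 2 mm bench mat. Origin: centre of the tray's underside, which is also the centre of the recess in plan; z up.
Mind the look-alikes: they are no part of the job. Leave any yellow look-alike of the jar alone.

How it is judged:
By the outcome, as a careful person would: the job done as asked, in the order asked, and still so for the second after the job is handed in, with the robot touching nothing.
It also fails if it takes over 120 s, if anything falls off the work surface, if the arm or the gripper's body presses on something with over 40 N, if the wrist force passes 120 N, or if a joint passes its speed limit or range.

ROBOT

A 6-joint arm with a two-finger parallel gripper is mounted at the origin on a cart in front of the work surface, level with it; the furniture and walls round the work are solid. World frame = base frame: x ahead of the robot, y to its left, z up, the work surface at z = 0. Lengths are in m, angles in rad, forces in N, time in s.
With the tool pointing down it reaches from about 0.25 to 0.8 m from the base axis. Payload 3.9 kg.
Tool frame: the origin (TCP) lies at the centre of the arm's flange, where the gripper is bolted on; the fingertips stand 173 mm ahead of it and the grasp point (between the pads) lies 155 mm ahead of it (arm.tip_reach is the distance from the TCP to the fingertips, in m); z points along the fingers, y is the line along which they close (so a half turn about z gives the same grasp; the last joint's range is limited). The gripper opens to 85 mm and grips with 20 to 120 N. Pads are 22 mm wide; open, the fingers measure 114 mm over their backs; the gripper's body (76 mm by 85 mm) begins 54 mm behind the grasp point. The pads swing forward as they close: fully open they stand 13 mm farther back than shut.
Start: joints at [-1.325, 0.26, -0.138, 1.173, 0, 1.571], TCP at [0.128, -0.509, 0.405] pointing down, gripper open.
Joint ranges: [-2.78, 2.78], [-0.83, 1.72], [-1.28, 1.37], [-1.9, 2.12], [-1.57, 1.48], [-3.14, 3.14]. Speed limits (rad/s): [2.57, 2.57, 3.14, 3.14, 3.14, 3.14].

INTERFACE

Orientations are given as [roll, pitch, yaw] about the fixed x, y, z axes, in that order (R = Rz(yaw) Ry(pitch) Rx(roll)).
In Python, from plant import arm gives the robot as it stands. Calls block until the motion is done:
- arm.goto(position, orientation): joint-space move of the TCP to a pose.
- arm.servo_line(position, v=0.15, rot=None, threshold=None): straight line of the TCP; rot=None keeps the orientation; v is the mean speed in m/s. With threshold (N) it stops when the force on the tool has changed by that much, and returns True; else False.
- arm.move_joints(angles): joint-space move.
- arm.release() and arm.close(grasp_force=None): open the fingers fully, or close them until they stop; grasp_force is the grip in N (None keeps the last).
- arm.pause(seconds).
- arm.solve_ik(position, orientation): joint angles nearest the present ones, or None.
- arm.grab_frame(name): name is "side" or "top" or "wrist"; returns the picture (384x512x3 uint8, red, green, blue); there is no depth.
- arm.get_calibration(name): a dict with "camera_matrix" (3x3 intrinsics, pixels), "T" (4x4, takes a point from camera to world coordinates); the wrist camera has in their place "tool_from_camera" (4x4, takes a point from camera to tool coordinates, whose origin is the TCP and whose axes are the flange's). Camera axes: x right, y down, z forward; pixel columns grow to the right and rows downward; lengths in m; the calibration is good to about 2 mm. A picture is of the moment at which its call begins: read the wrist's pose just before it. get_calibration takes no time and is no camera call.
A pose or a line that the arm cannot do raises arm.IKError and nothing moves.
- arm.sign_off(): hands the job in; it is judged then, once.
Trained networks look in the newest picture that a camera, given by its name, has taken for a name from the list of things; names that differ only in an ending like _2 or _b are one class to them, and where a whole thing is asked for, a point or a joint stands for the part that bears it (a point fixed in the world has none). Each returns a list of dicts, best first, with "conf" (0 to 1); they miss things now and then, are a little off and sometimes report something else, mostly with a low value. They report only what shows in the picture. A call takes as long as a camera call. They do not tell look-alikes from the thing itself.
- arm.find_in(camera, thing): "bbox" ([left, top, right, bottom] in pixels, round what is visible of it).
- arm.masks_of(camera, thing): "region" (384x512 bool, what is visible of it) and "bbox" ([left, top, right, bottom] in pixels, round what is visible of it).
Readings, each from a call of its own:
- arm.read_t(): time.
- arm.read_joint_positions(): joint angles.
- arm.read_joint_vel(): joint speeds.
- arm.read_effort(): joint torques, N m.
- arm.read_eef_pos(): TCP position.
- arm.read_ee_rot(): TCP orientation.
- arm.read_wrist_force(): force on the tool from outside, world axes, zero at the start.
- arm.read_torque(): the same for the moment, N m.
- arm.read_grip_width(): finger opening in m.
- arm.read_gripper_force(): force on a finger pad.
Only numpy, scipy, OpenCV 4.12 (cv2) and the standard library are available. Lean on these libraries where they do the work, as an engineer would, in place of code of your own. Each camera call takes 0.05 s, during which the arm holds its last target. There are 200 camera calls.

## Working session

There is one attempt and no reset: what is moved stays moved. The work goes in short steps, each a Python script; the robot and the scene stay as the last script left them, time stands still between calls to the robot, and variables do not carry over. Pictures are saved under pics/ and viewed, at most 14 in all, crops included, and the job is handed in when it is done.

```bash
mkdir -p pics; cat > h.py <<'E'
import numpy as np, cv2
from plant import arm
def save(name,img): cv2.imwrite('pics/'+name+'.png',img[:,:,::-1])
E
python3 - <<'E'
from h import *
for c in ['top','side']:
    im=arm.grab_frame(c); save(c+'0',im)
    k=arm.get_calibration(c); print(c,np.round(k['camera_matrix'],1).tolist(),np.round(k['T'],3).tolist())
    for t in ['spark_plug','dropper_bottle','jar','gauge_plate','keeper','tray_plug','tray_bottle','tray_jar','tray_gauge']:
        print(t,[(round(d['conf'],2),[int(v) for v in d['bbox']]) for d in arm.find_in(c,t)[:4]])
print(arm.get_calibration('wrist'),arm.read_t(),arm.read_ee_rot())
E
```

```text
top [[486.1, 0.0, 256.5], [0.0, 486.1, 197.3], [0.0, 0.0, 1.0]] [[0.071, -0.974, 0.213, 0.294], [-0.997, -0.068, 0.019, 0.096], [-0.004, -0.214, -0.977, 1.265], [0.0, 0.0, 0.0, 1.0]]
spark_plug [(0.69, [145, 235, 171, 241])]
dropper_bottle [(0.61, [374, 241, 390, 253])]
jar [(0.86, [290, 236, 316, 261]), (0.81, [335, 226, 358, 248]), (0.6, [180, 180, 205, 205]), (0.56, [104, 214, 129, 233])]
gauge_plate [(0.83, [216, 227, 243, 251]), (0.24, [222, 148, 261, 190])]
keeper [(0.88, [209, 223, 252, 263])]
tray_plug [(0.85, [363, 171, 406, 213]), (0.56, [223, 151, 256, 190])]
tray_bottle [(0.88, [319, 164, 358, 206])]
tray_jar [(0.61, [274, 160, 304, 195])]
tray_gauge [(0.58, [219, 147, 258, 191]), (0.43, [365, 169, 406, 216])]
side [[409.1, 0.0, 255.3], [0.0, 409.1, 188.8], [0.0, 0.0, 1.0]] [[0.993, -0.065, 0.098, 0.428], [-0.117, -0.637, 0.762, -0.714], [0.013, -0.768, -0.64, 0.711], [0.0, 0.0, 0.0, 1.0]]
spark_plug [(0.44, [214, 138, 219, 147]), (0.35, [204, 167, 232, 192])]
dropper_bottle [(0.64, [222, 263, 243, 300])]
jar [(0.9, [210, 189, 233, 234]), (0.79, [245, 121, 265, 157]), (0.
[... 188 characters left out ...]
tray_jar [(0.81, [273, 194, 319, 218])]
tray_gauge [(0.88, [273, 166, 310, 187]), (0.26, [278, 231, 326, 263])]
{'camera_matrix': array([[292.5225682 ,   0.        , 253.56294612],
       [  0.        , 292.5225682 , 191.67574973],
       [  0.        ,   0.        ,   1.        ]]), 'tool_from_camera': array([[-1.14379939e-03, -9.47945406e-01, -3.18430839e-01,
         8.10541694e-02],
       [ 9.99999226e-01, -1.23993150e-03,  9.92016723e-05,
        -1.69297936e-04],
       [-4.88870198e-04, -3.18430479e-01,  9.47946091e-01,
         3.13541509e-02],
       [ 0.00000000e+00,  0.00000000e+00,  0.00000000e+00,
         1.00000000e+00]])} 1.0 [ 3.14158393e+00 -4.81526857e-07  2.45799073e-01]
```

```bash
python3 - <<'E'
import cv2
a=cv2.imread('pics/top0.png'); 
cv2.imwrite('pics/top0c.png',cv2.resize(a[130:290,80:440],(792,352),interpolation=cv2.INTER_CUBIC))
b=cv2.imread('pics/side0.png'); cv2.imwrite('pics/side0c.png',cv2.resize(b[80:320,150:400],(625,600),interpolation=cv2.INTER_CUBIC))
E
```

```text
(no output)
```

View pics/top0c.png

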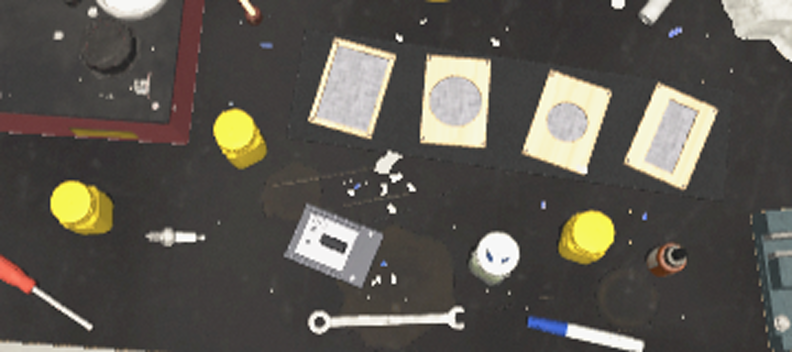

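View pics/side0c.png

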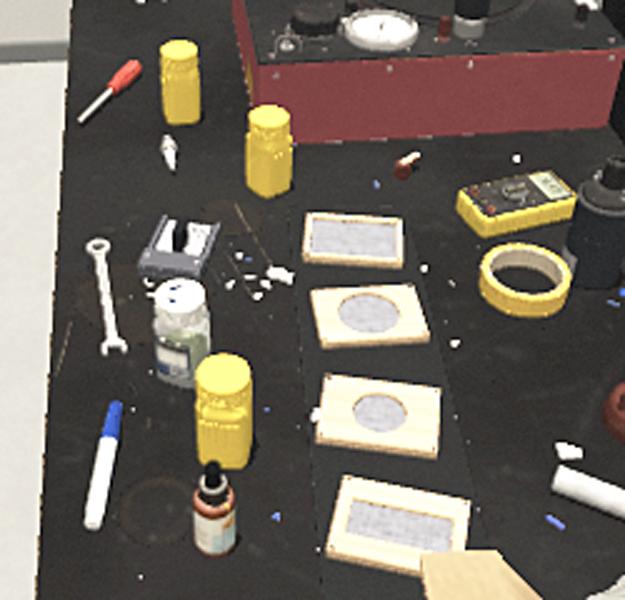

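View pics/top0.png

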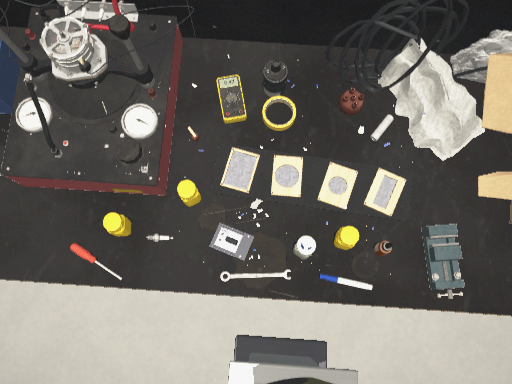

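Top view: trays in a row (gauge 240,170; jar 288,176; bottle 338,185; plug 385,192), keeper with plate 231,241, plug 159,238, bottle 384,247. Jar candidates: white lid 305,247 (the one wanted), yellow ones at 347,237, 189,192 and 116,224 (leave). Plug look-alike: small copper-tipped item at 193,133; the plug at 159,238 is lying with a hexagon and thread. The marker at 345,282 and the white tube at 382,127 are not wanted.

```bash
cat >> h.py <<'E'
def ray(c,uv,z,T=None):
    k=arm.get_calibration(c); T=k['T'] if T is None else T
    uv=np.atleast_2d(np.float64(uv)); n=np.c_[uv,np.ones(len(uv))]@np.linalg.inv(k['camera_matrix']).T@T[:3,:3].T
    o=T[:3,3]; return o+n*((z-o[2])/n[:,2])[:,None]
def wT():
    from scipy.spatial.transform import Rotation as R
    T=np.eye(4); T[:3,:3]=R.from_euler('xyz',arm.read_ee_rot()).as_matrix(); T[:3,3]=arm.read_eef_pos()
    return T@arm.get_calibration('wrist')['tool_from_camera']
E
python3 - <<'E'
from h import *
P=dict(plug=(159,238,.01),bottle=(384,247,.05),jar=(305,247,.09),keeper=(231,241,.01),tg=(240,170,.01),tj=(288,176,.01),tb=(338,185,.01),tp=(385,192,.01),
 y1=(347,237,.09),y2=(189,192,.09),y3=(116,224,.09))
for n,(u,v,z) in P.items(): print(n,np.round(ray('top',(u,v),z)[0],3))
for i,(x,y) in enumerate([(.36,-.1),(.36,.22)]):
    arm.goto([x,y,.36],[np.pi,0,0]); arm.pause(.3)
    T=wT(); im=arm.grab_frame('wrist'); save('w%d'%i,im); np.save('w%d.npy'%i,T); np.save('w%dim.npy'%i,im)
    for t in ['spark_plug','dropper_bottle','jar','gauge_plate','keeper','tray_plug','tray_bottle','tray_jar','tray_gauge']:
        print(t,[(round(d['conf'],2),[int(v) for v in d['bbox']]) for d in arm.find_in('wrist',t)[:4]])
print(arm.read_t())
E
```

```text
plug [0.442 0.365 0.01 ]
bottle [ 0.454 -0.208  0.05 ]
jar [ 0.435 -0.008  0.09 ]
keeper [0.447 0.177 0.01 ]
tg [0.639 0.169 0.01 ]
tj [0.631 0.04  0.01 ]
tb [ 0.616 -0.094  0.01 ]
tp [ 0.606 -0.219  0.01 ]
y1 [ 0.467 -0.108  0.09 ]
y2 [0.552 0.286 0.09 ]
y3 [0.459 0.457 0.09 ]
spark_plug []
dropper_bottle [(0.87, [340, 59, 407, 98])]
jar [(0.8, [233, 18, 298, 89]), (0.56, [101, 63, 192, 127])]
gauge_plate []
keeper [(0.67, [0, 61, 42, 140])]
tray_plug []
tray_bottle []
tray_jar []
tray_gauge []
spark_plug [(0.62, [75, 80, 150, 103])]
dropper_bottle []
jar [(0.91, [444, 65, 512, 124]), (0.56, [0, 39, 41, 97])]
gauge_plate [(0.97, [252, 50, 324, 115])]
keeper [(0.85, [239, 39, 354, 135]), (0.62, [444, 63, 511, 123])]
tray_plug [(0.25, [443, 63, 512, 124])]
tray_bottle []
tray_jar [(0.69, [239, 39, 352, 137]), (0.18, [443, 62, 512, 124])]
tray_gauge []
8.825
```

```bash
python3 - <<'E'
from h import *
for i,(x,y) in enumerate([(.55,.24),(.55,-.09)]):
    arm.goto([x,y,.38],[np.pi,0,0]); arm.pause(.3)
    T=wT(); im=arm.grab_frame('wrist'); save('v%d'%i,im); np.save('v%d.npy'%i,T)
    for t in ['spark_plug','dropper_bottle','jar','gauge_plate','keeper','tray_plug','tray_bottle','tray_jar','tray_gauge']:
        ds=arm.masks_of('wrist',t)[:4]
        print(t,[(round(d['conf'],2),[int(v) for v in d['bbox']]) for d in ds])
        if ds: np.save('m%d_%s.npy'%(i,t),np.array([d['region'] for d in ds]))
print(arm.read_t())
E
```

```text
spark_plug []
dropper_bottle [(0.6, [268, 21, 368, 137])]
jar [(0.95, [421, 224, 511, 307]), (0.88, [167, 135, 233, 199]), (0.82, [4, 211, 99, 287]), (0.52, [501, 215, 512, 239])]
gauge_plate [(0.6, [266, 216, 325, 263])]
keeper [(0.82, [257, 209, 347, 277]), (0.52, [272, 23, 367, 135])]
tray_plug []
tray_bottle [(0.67, [489, 99, 512, 150])]
tray_jar [(0.73, [386, 35, 481, 139])]
tray_gauge [(0.89, [269, 23, 366, 136])]
spark_plug []
dropper_bottle [(0.73, [333, 223, 371, 261]), (0.73, [16, 217, 65, 265]), (0.68, [210, 44, 302, 164]), (0.2, [314, 56, 421, 172])]
jar [(0.77, [249, 206, 298, 288]), (0.65, [162, 229, 213, 306]), (0.6, [0, 28, 54, 137])]
gauge_plate [(0.6, [17, 218, 65, 265])]
keeper [(0.74, [7, 209, 95, 278])]
tray_plug [(0.64, [313, 54, 421, 171])]
tray_bottle [(0.91, [210, 47, 303, 159])]
tray_jar [(0.65, [87, 37, 175, 142]), (0.44, [16, 214, 65, 264]), (0.31, [164, 227, 210, 308])]
tray_gauge [(0.57, [0, 29, 55, 139])]
15.9083
```

View pics/v0.png

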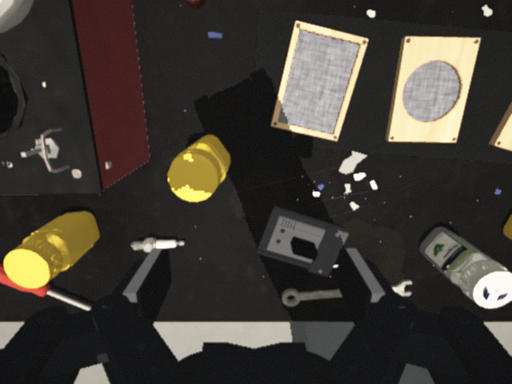

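View pics/v1.png

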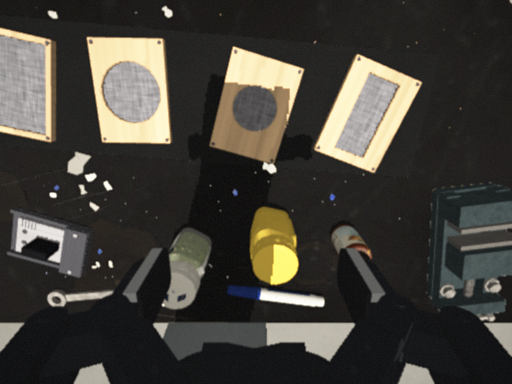

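v0/v1 show the gauge tray (320,80), jar tray (130,90 in v1), bottle tray (257,105) and plug tray (370,113), the keeper with its lip on the right side (335,255 in v0), so the plate leaves towards image-left, and the plug at (158,243). Now the tray and keeper fits, plus a hover over the plug.

```bash
cat >> h.py <<'E'
def rect(c,mask,z,T=None):
    "metric min-area rectangle of a mask's outline on plane z: centre, long, short, yaw of long axis"
    cs,_=cv2.findContours(mask.astype(np.uint8),cv2.RETR_EXTERNAL,cv2.CHAIN_APPROX_NONE)
    p=ray(c,max(cs,key=cv2.contourArea)[:,0,:],z,T)[:,:2]
    b=cv2.boxPoints(cv2.minAreaRect((p*1000).astype(np.float32)))/1000
    e=[b[1]-b[0],b[2]-b[1]]; e.sort(key=np.linalg.norm); l=e[1]
    a=(np.arctan2(l[1],l[0])+np.pi/2)%np.pi-np.pi/2
    return b.mean(0),np.linalg.norm(l),np.linalg.norm(e[0]),a
E
python3 - <<'E'
from h import *
for i,t,z,k in [(0,'tray_gauge',.011,0),(0,'tray_jar',.011,0),(1,'tray_jar',.011,0),(1,'tray_bottle',.011,0),(1,'tray_plug',.011,0),(0,'keeper',.012,0),(1,'keeper',.012,0),(0,'gauge_plate',.01,0)]:
    m=np.load('m%d_%s.npy'%(i,t))[k]; c,l,s,a=rect('wrist',m,z,np.load('v%d.npy'%i))
    print(i,t,np.round(c,4),round(l,3),round(s,3),'yaw',round(np.degrees(a),1))
arm.goto([.442,.365,.29],[np.pi,0,np.pi/2]); arm.pause(.3)
print(arm.read_joint_positions().round(2))
T=wT(); im=arm.grab_frame('wrist'); np.save('p.npy',T)
for d in arm.masks_of('wrist','spark_plug')[:3]:
    c,l,s,a=rect('wrist',d['region'],.010,T); print(round(d['conf'],2),d['bbox'],c.round(4),l,s,np.degrees(a)); 
save('plug',cv2.resize(im[60:320,120:400],(560,520),interpolation=cv2.INTER_CUBIC))
print(arm.read_t())
E
```

```text
0 tray_gauge [0.6399 0.1712] 0.107 0.079 yaw -12.6
0 tray_jar [0.632 0.047] 0.108 0.083 yaw -0.7
1 tray_jar [0.6324 0.0434] 0.108 0.081 yaw -0.4
1 tray_bottle [ 0.6153 -0.0907] 0.108 0.078 yaw -16.0
1 tray_plug [ 0.6068 -0.2151] 0.109 0.081 yaw -21.1
0 keeper [0.4479 0.179 ] 0.106 0.075 yaw 71.9
1 keeper [0.4489 0.1735] 0.104 0.079 yaw 69.7
0 gauge_plate [0.451  0.1844] 0.068 0.053 yaw 72.2
[ 0.69  0.41 -0.22  0.94 -0.    2.26]
0.75 [241.9, 146.4, 266.8, 225.5] [0.4429 0.3665] 0.07119831 0.01952255 -89.35863
18.0417
```

View pics/plug.png

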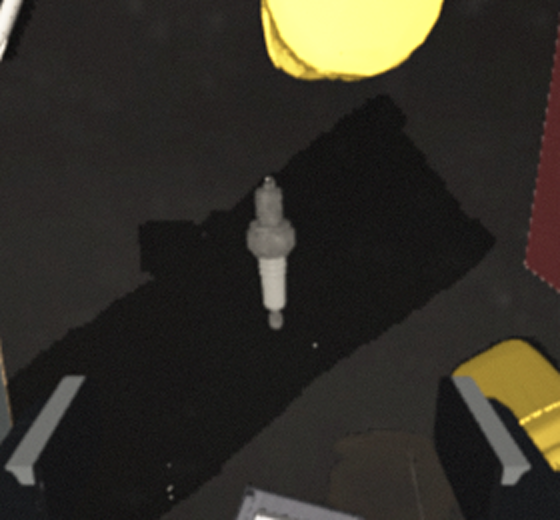

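Plug seen: thread up (crop 268,178), hexagon at (270,238), insulator down; thread points to world +y. A yellow jar (350,40) is nearby; checking its clearance and then grasping.

```bash
cat >> h.py <<'E'
D=lambda yaw:[np.pi,0,yaw]
def st(): print('t',round(arm.read_t(),1),'w',round(arm.read_grip_width(),4),'F',np.round(arm.read_wrist_force(),1),'pos',arm.read_eef_pos().round(4))
def pick(xy,z,yaw,F,up=None):
    arm.servo_line([*xy,z],v=.15); arm.close(F); st()
    if up: arm.servo_line([*xy,up],v=.2); st()
def place(xy,z,yaw,hover):
    arm.goto([*xy,hover],D(yaw)); arm.servo_line([*xy,z+.015],v=.15); arm.servo_line([*xy,z],v=.03,threshold=8)
    st(); arm.release(); arm.pause(.2); arm.servo_line([*xy,hover],v=.2); st()
E
python3 - <<'E'
from h import *
T=np.load('p.npy')
print(ray('wrist',[(255,179),(254,149),(258,223)],.010,T).round(4), 'yellow edge',ray('wrist',[(295,99)],.098,T).round(3))
h=ray('wrist',[(255,179)],.010,T)[0][:2]; yaw=np.radians(91.5)
arm.goto([*h,.26],D(yaw)); pick(h,.182,yaw,40,.32)
save('plug_held',arm.grab_frame('wrist')[150:384])
E
```

```text
[[0.4429 0.3745 0.01  ]
 [0.442  0.4012 0.01  ]
 [0.4456 0.3319 0.01  ]] yellow edge [[0.463 0.443 0.098]]
t 19.6 w 0.0172 F [-1.1 -0.8  4.7] pos [0.4429 0.3747 0.1825]
t 20.5 w 0.0167 F [ 0.3 -0.  -1. ] pos [0.4424 0.3741 0.3187]
```

View pics/plug_held.png

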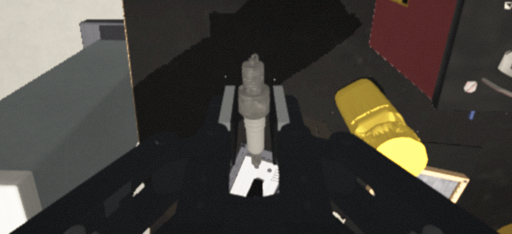

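The plug is held level by the hexagon (250,100). Placing it, then looking at the bottle.

```bash
python3 - <<'E'
from h import *
y=np.radians(159.); d=np.array([np.cos(y),np.sin(y)]); c=np.array([.6068,-.2151])
place(c+.008*d,.188,y,.32); save('x',arm.grab_frame('wrist')); a=arm.grab_frame('wrist')
b=np.array([.454,-.208]); arm.goto([*b,.37],D(np.pi/2)); arm.pause(.3)
T=wT(); im=arm.grab_frame('wrist'); np.save('b.npy',T)
for d in arm.masks_of('wrist','dropper_bottle')[:3]:
    print(round(d['conf'],2),np.round(d['bbox'])); 
ds=arm.masks_of('wrist','dropper_bottle')
if ds: np.save('m_b.npy',ds[0]['region'])
save('placed_b',np.hstack([a,im])[::1,:][:, :] if 0 else cv2.resize(np.hstack([a[:,100:450],im[:,60:460]]),(750,384)))
E
```

```text
t 24.1 w 0.0171 F [-1.4  0.1  4.9] pos [ 0.5992 -0.2122  0.1886]
t 25.8 w 0.0852 F [-0.4 -0.5 -0.2] pos [ 0.5989 -0.2121  0.319 ]
0.94 [243. 154. 272. 199.]
```

View pics/placed_b.png

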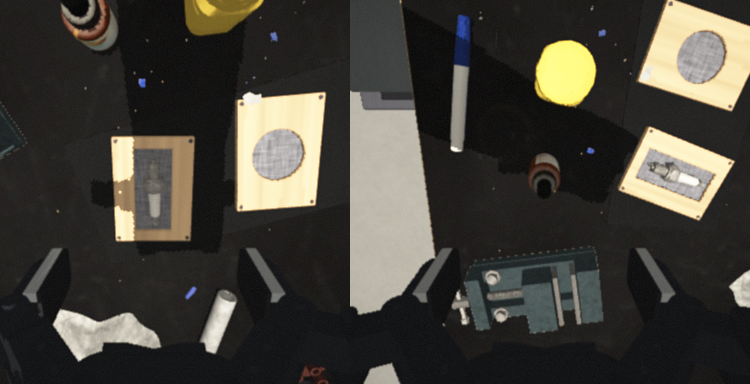

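The plug lies inside its recess (155,185 left). The bottle stands at (544,175 right half): rubber top at 254,187 in the full picture.

```bash
python3 - <<'E'
from h import *
T=np.load('b.npy'); r=lambda u,v,z: ray('wrist',[(u,v)],z,T)[0][:2]
print('top',r(254,187,.1),'base edge',r(257,154,0),'cols',r(243,172,.05),r(272,172,.05))
m=np.load('m_b.npy'); 
for v in range(155,200,6): u=np.where(m[v])[0]; print(v,u.min(),u.max())
E
```

```text
top [ 0.45371826 -0.2020352 ] base edge [ 0.45733247 -0.19337858] cols [ 0.44258446 -0.20194449] [ 0.47207416 -0.20195932]
155 247 260
161 242 266
167 240 268
173 239 269
179 238 269
185 239 268
191 244 264
197 250 257
```

```bash
python3 - <<'E'
from h import *
b=np.array([.454,-.207]); y=np.pi/2
arm.goto([*b,.33],D(y)); pick(b,.210,y,35,.37)
place(np.array([.6153,-.0907]),.217,y,.37); a=arm.grab_frame('wrist')
b=np.array([.435,-.008]); arm.goto([*b,.37],D(y)); arm.pause(.3)
T=wT(); im=arm.grab_frame('wrist'); np.save('j.npy',T)
ds=arm.masks_of('wrist','jar')
for d in ds: print(round(d['conf'],2),np.round(d['bbox']))
hsv=cv2.cvtColor(im,cv2.COLOR_RGB2HSV); w=cv2.inRange(hsv,(0,0,150),(179,60,255)); n,l,s,c=cv2.connectedComponentsWithStats(w)
for k in range(1,n):
    if s[k,4]>400: print(s[k],c[k].round(),ray('wrist',c[k],.098,T)[0].round(4))
save('placed_j',cv2.resize(np.hstack([a[:,100:450],im[:,60:460]]),(750,384)))
E
```

```text
t 29.2 w 0.0307 F [-1.1 -0.2  4. ] pos [ 0.4542 -0.2071  0.2105]
t 30.1 w 0.031 F [ 0.1 -0.4 -1.3] pos [ 0.4535 -0.2068  0.3688]
t 32.6 w 0.0307 F [ 0.1 -0.8 -1.3] pos [ 0.6152 -0.0907  0.2167]
t 34.3 w 0.0854 F [-0.7  0.   0.7] pos [ 0.6149 -0.0906  0.3689]
0.97 [262. 227. 312. 308.]
0.86 [230. 143. 287. 215.]
[   0    0  135   67 7993] [65. 30.] [0.2977 0.1175 0.098 ]
[ 171    0   28  111 1038] [185.  53.] [0.3838 0.1021 0.098 ]
[ 407    0  101   35 2109] [461.  12.] [0.5845 0.1284 0.098 ]
[352  28  28  34 499] [365.  43.] [0.5181 0.1089 0.098 ]
[ 381   91   90   65 3443] [427. 127.] [0.5753 0.0475 0.098 ]
[    0   167   157   184 15572] [ 74. 250.] [ 0.268  -0.0643  0.098 ]
[ 233  167   51   48 1618] [259. 191.] [ 0.4401 -0.0066  0.098 ]
[ 367  196   82   53 1154] [402. 215.] [ 0.5674 -0.0293  0.098 ]
[350 237  51  23 401] [372. 248.] [ 0.5446 -0.0624  0.098 ]
[189 239  16  61 655] [196. 268.] [ 0.3806 -0.0843  0.098 ]
[ 74 364  35  20 497] [ 92. 375.] [ 0.2572 -0.22    0.098 ]
```

View pics/placed_j.png

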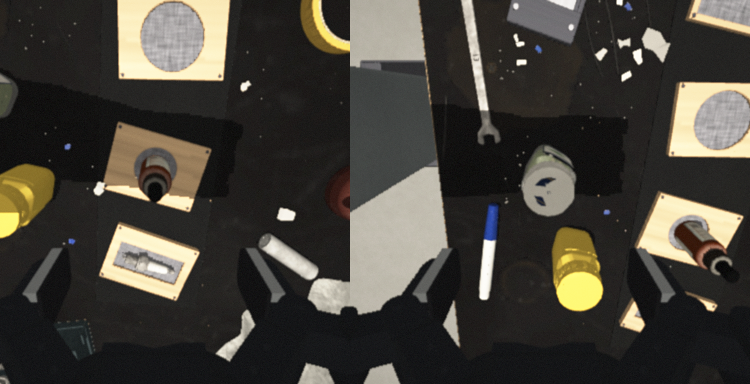

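The bottle stands upright in its recess (155,170 left). The white lid is at (258,191) full-frame; the yellow jar at (577,270 right half) stays. Taking the jar, then looking at the keeper.

```bash
python3 - <<'E'
from h import *
b=np.array([.440,-.006]); y=np.pi/2
arm.goto([*b,.34],D(y)); pick(b,.215,y,40,.37)
place(np.array([.632,.0447]),.222,y,.37); a=arm.grab_frame('wrist')
y=np.radians(71); b=np.array([.450,.179]); arm.goto([*b,.29],D(y)); arm.pause(.3)
T=wT(); im=arm.grab_frame('wrist'); np.save('k.npy',T)
for t,z in [('keeper',.013),('gauge_plate',.01)]:
    for d in arm.masks_of('wrist',t)[:2]:
        c,l,s,g=rect('wrist',d['region'],z,T); print(t,round(d['conf'],2),np.round(d['bbox']),c.round(4),l.round(3),s.round(3),np.degrees(g))
save('placed_k',cv2.resize(np.hstack([a[:,100:450],im[:,60:460]]),(750,384)))
E
```

```text
t 37.2 w 0.0509 F [-1.  -0.6  5.7] pos [ 0.4404 -0.006   0.216 ]
t 38.2 w 0.0509 F [ 0.   0.4 -0.5] pos [ 0.4395 -0.006   0.3691]
t 40.5 w 0.0509 F [-0.1  0.3  4.1] pos [0.6318 0.0447 0.2221]
t 42.1 w 0.0853 F [ 0.1  0.1 -0.4] pos [0.6315 0.0447 0.3689]
keeper 0.92 [210. 134. 288. 246.] [0.4466 0.1786] 0.104 0.068 71.420654
keeper 0.52 [398.  73. 511. 176.] [0.6285 0.1738] 0.096 0.079 -12.293909
gauge_plate 0.98 [222. 147. 279. 220.] [0.4489 0.1845] 0.067 0.05 71.40061
gauge_plate 0.23 [399.  76. 510. 178.] [0.6304 0.1728] 0.097 0.079 -12.534572
```

View pics/placed_k.png

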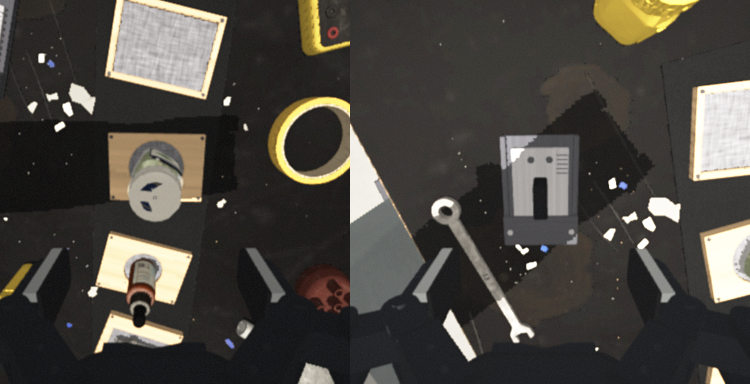

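The jar stands in its recess (155,185 left). The keeper shows its lip at the bottom (540,230), the plate's tab at (540,198), open side up; keeper yaw −108.6°. Pinching, sliding out 38 mm, lifting.

```bash
python3 - <<'E'
from h import *
T=np.load('k.npy'); print(ray('wrist',[(250,178),(250,192),(250,219)],.038,T).round(4))
y=np.radians(71.4); d=np.array([np.cos(y),np.sin(y)]); b=np.array([.447,.1788])
arm.goto([*b,.26],D(y)); arm.servo_line([*b,.189],v=.12); arm.close(60); st()
arm.servo_line([*(b+.04*d),.1893],v=.05); st()
T=wT(); im=arm.grab_frame('wrist')
arm.servo_line([*(b+.04*d),.22],v=.06); st(); im2=arm.grab_frame('wrist')
save('slide',cv2.resize(np.hstack([im[100:,100:420],im2[100:,100:420]]),(640,284)))
E
```

```text
[[0.4538 0.1976 0.038 ]
 [0.45   0.1866 0.038 ]
 [0.4422 0.1645 0.038 ]]
t 45.2 w 0.0106 F [-0.5 -0.3  4.4] pos [0.4472 0.1788 0.1894]
t 46.1 w 0.0106 F [-1.5 -5.9  6.7] pos [0.4591 0.2155 0.1894]
t 46.8 w 0.0112 F [ 1.  -0.6 -2.2] pos [0.4598 0.2168 0.2202]
```

View pics/slide.png

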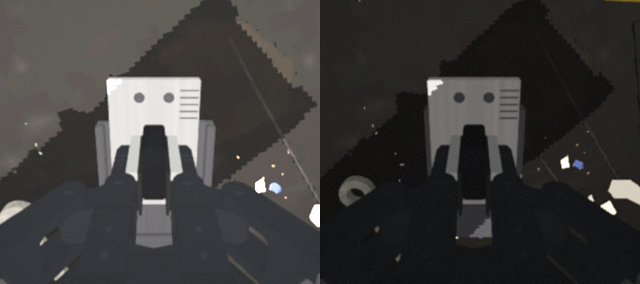

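The plate is clear of the lip and lifted, pinched in the middle of its tab (left 152,150).

```bash
python3 - <<'E'
from h import *
p=arm.read_eef_pos(); arm.servo_line([p[0],p[1],.30],v=.2)
y=np.radians(167.4); place(np.array([.6399,.1712]),.1915,y,.33); a=arm.grab_frame('wrist')
arm.goto([.45,.02,.42],D(0)); arm.pause(.2); w=arm.grab_frame('wrist'); s=arm.grab_frame('side')
s2=cv2.resize(s[150:310,180:360],(432,384),interpolation=cv2.INTER_CUBIC)
save('final',np.hstack([a[:,100:450],s2]))
st()
E
```

```text
t 50.6 w 0.0104 F [-0.2  0.2  5.2] pos [0.6397 0.1712 0.1914]
t 52.3 w 0.0855 F [ 0.7  0.2 -0.3] pos [0.6395 0.1711 0.3289]
t 55.7 w 0.0855 F [ 0.2 -0.2 -0.5] pos [0.45 0.02 0.42]
```

View pics/final.png

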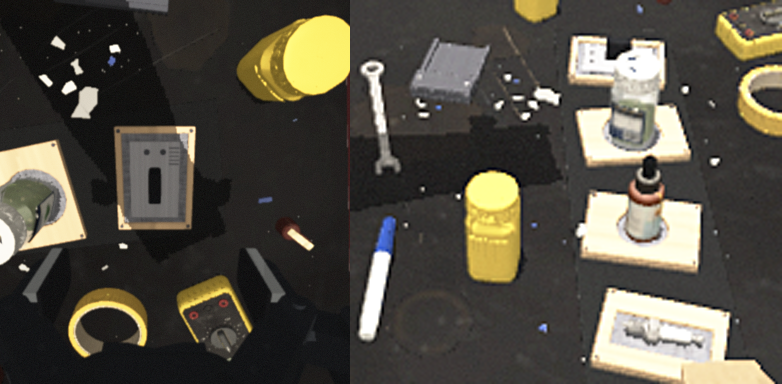

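The plate lies flat in its recess (155,180 left). In the side view the jar (632,105) and the bottle (647,205) stand upright in theirs, and the plug lies in its tray (665,330).

```bash
python3 -c "
from plant import arm
print(arm.sign_off())"
```

```text
the job is handed in; nothing more can be done
None
```

I put the spark plug, dropper bottle, white-lidded jar and gauge plate each in its own tray and let go; the final pictures showed all four seated with the bottle and jar upright, and I handed the job in at about 56 s.

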